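Nest the mixing cups and hold the kit box open

ROBOT

A 6-joint arm with a two-finger parallel gripper is mounted at the origin on the work surface. World frame = base frame: x ahead of the robot, y to its left, z up, the work surface at z = 0. Lengths are in m, angles in rad, forces in N, time in s.
With the tool pointing down it reaches from about 0.3 to 0.95 m from the base axis. Payload 3.1 kg.
Tool frame: the origin (TCP) lies midway between the tips of the shut fingers; the grasp point (between the pads) lies 19 mm behind it; z points along the fingers, y is the direction in which the jaws open and shut (so a half turn about z gives the same grasp; the last joint's range is limited). The gripper opens to 85 mm and grips with 20 to 120 N. Pads are 22 mm wide; open, the fingers measure 114 mm over their backs; the gripper's body (76 mm by 85 mm) begins 54 mm behind the grasp point. The pads swing forward as they close: fully open they stand 13 mm farther back than shut.
Start: joints at [1.064, 0.308, 1.634, -0, 1.2, -0.07], TCP at [0.264, 0.566, 0.231] pointing down, gripper open.
Joint ranges: [-3.06, 3.06], [-0.79, 1.96], [0.05, 2.63], [-1.19, 4.34], [0.05, 2.64], [-2.94, 2.94]. Speed limits (rad/s): [2.79, 2.79, 3.14, 3.14, 3.14, 3.14].

INTERFACE

Orientations are given as a 3x3 rotation matrix whose columns are the frame's x, y, z axes.
In Python, from bench import env gives the robot as it stands.
- The arm moves only by the tool drive_tool, never from a script. Its arguments are lists of equal length, an entry for each row: "hand": the finger opening in mm, from 0 to 85.4; "offset": the shift along the tool's x, y, z in units of 60 mm (1.0 is 60 mm), a list of three; "delta_rot": the turn, a rotation vector about the tool's x, y, z in units of 10 degrees (1.0 is 10 degrees), a list of three. A call has 1 to 10 rows; each row is the pose to reach, as a shift and turn from the pose commanded when the call began, along the tool's axes at that moment; what a row does not reach only later rows make up. A row lasts 1/8 s, in which the tool goes at most 62.5 mm and 10.7 degrees, less where a joint would pass 70% of its speed; a pose out of reach is approached as far as the arm can. A call with a gripper value outside its range is refused whole. The fingers move at their own pace and stop on an object; the grip force is fixed at half the most. Time passes only in rows, so rows that repeat a pose let the fingers close. It gives the time, the measured TCP pose, the force and the opening at its end, in the units of the state.
- env.observe(): the state, without advancing time (a new reading comes with each control period).
- env.grab_frame(name): name is "side" or "top" or "wrist"; returns a dict with "img" (400x640x3 uint8, red, green, blue), "depth" (400x640 float32, m along the optical axis (not along the pixel's ray), 0 where there is no reading), "mtx" (3x3 intrinsics, pixels), "R" (3x3) and "t" (3): a world point X has camera coordinates R X + t; the wrist camera has in their place "T_tool_cam" (4x4, takes a point from camera to tool coordinates, whose origin is the TCP and whose axes are the flange's). Camera axes: x right, y down, z forward; pixel columns grow to the right and rows downward; lengths in m; the calibration is good to about 2 mm. A picture is of the moment at which its call begins: read the wrist's pose just before it.
- env.close_job(): hands the job in, once; it reports no verdict.
The state is a dict: "t": time; "q": joint angles; "qvel": joint speeds; "joint_efforts": joint torques, N m; "tcp_pos": TCP position; "tcp_rot": TCP orientation; "force": force on the tool from outside, world axes, zero at the start; "torque": the same for the moment, N m; "gripper_width": finger opening in m.
Only numpy, scipy, OpenCV 4.12 (cv2) and the standard library are available. Lean on these libraries where they do the work, as an engineer would, in place of code of your own. Each camera call takes 0.05 s, during which the arm holds its last target.

TASK

Nest the blue mixing cup upright in the yellow one, fully home, leaving the yellow cup standing where it is. Then raise the clear lid of the grey kit box by its red bar and hold it half open, at 45 degrees, so that a colleague can lay the cup stack inside: finish while still holding the lid still there with the fingers, because it falls shut when let go. Leave the glass jar, the clay vase and the brush pot alone.

Things in the scene. Friction and masses are not known exactly. Their poses are not given: they have to be found in the camera images.
- blue_cup_mid (a point): centre, half-way up (42.5 mm), of the loose blue mixing cup, upright on the table at the robot's right; z is its axis, up. Round, 85 mm high, 150 g: straight collar 60 mm across over the top 25 mm, then a shoulder, then a body tapering from 48 mm to a 32 mm foot; wall 3 mm, mouth 54 mm inside, inner floor 34 mm above the underside.
- yellow_cup_mid (a point): centre, half-way up, of the loose yellow cup, same shape, size and weight, upright, mouth up, at least 110 mm from the blue one (centres); z is its axis, up. Nested fully home, the blue cup's foot rests on the yellow cup's inner floor: the blue cup then stands 34 mm higher than the yellow one, with 2 to 3 mm of side play.
- blue_cup: the blue cup; origin at the centre of its underside
- yellow_cup: the yellow cup; origin at the centre of its underside
- lid_hinge (a point): fixed point mid-way along the lid's hinge line, 115 mm above the table, at the rear top edge of the fixed, open-topped grey kit box (200 mm deep, 280 mm wide, 110 mm high). Axes are the box's: y along the hinge line, -x from the hinge to the box front (roughly towards the robot), z up.
- lid_bar (a point): middle of the lid's red round bar: 12 mm thick, 120 mm long, parallel to the hinge, on two arms at its ends, 50 mm in front of the lid's edge and box front (clear gap 44 mm). It is level with the hinge when shut and moves on an arc of 250 mm radius about lid_hinge. Axes turn with the lid: y along the bar, z out of the lid's top. The round bar can turn between finger pads.
- lid (a joint): lid angle in rad: 0 shut and flat, growing as its front rises; 0.785 is 45 degrees; stops at 1.35. The lid (clear panel in a white frame, 10 mm thick, about 0.5 kg) falls shut from any angle: about 2.5 N upward at the bar carries it.
- jar: loose glass jar with a blue cap, 50 mm across, 100 mm high; origin at the centre of its underside; leave alone
- vase: loose small clay vase, 66 mm across, 100 mm high; origin at the centre of its underside; leave alone
- brush_pot: loose dark metal pot with brushes, 68 mm across, pot 100 mm and brushes about 225 mm high; origin at the centre of its underside; leave alone

How it is judged:
By the outcome, as a careful person would: the job done as asked, in the order asked, and still so for the second after the job is handed in, while the arm keeps its last pose, push and grip.
It also fails if it takes over 48 s, if anything falls off the work surface, if the arm or the gripper's body presses on something with over 40 N, if the wrist force passes 120 N, or if a joint passes its speed limit or range.

## Working session

There is one attempt and no reset: what is moved stays moved. The work goes in short steps, Python scripts to look and compute and a tool call to move; the robot and the scene stay as the last step left them, time stands still between calls to the robot, and variables do not carry over. Pictures are saved under pics/ and viewed, and the job is handed in when it is done.

Besides the shell and the picture viewer there is one more tool, called after "Call:" as name(argument=value, ...), one argument or row to a line, values as JSON. drive_tool: Moves the arm, as the interface text tells. Its arguments: {"type":"object","properties":{"hand":{"type":"array","items":{"type":"number"}},"offset":{"type":"array","items":{"type":"array","items":{"type":"number"}}},"delta_rot":{"type":"array","items":{"type":"array","items":{"type":"number"}}}},"required":["hand","offset","delta_rot"]}

```bash
mkdir -p pics; ls
python3 - <<'E'
from bench import env
import numpy as np, cv2, pickle
o=env.observe()
for k,v in o.items(): print(k,np.round(v,3).tolist())
for n in ["side","top"]:
    f=env.grab_frame(n); pickle.dump(f,open(f"pics/{n}0.pkl","wb"))
    cv2.imwrite(f"pics/{n}0.png",f["img"][:,:,::-1])
    print(n,f["mtx"].round(1).tolist(),f["R"].round(3).tolist(),f["t"].round(3).tolist())
E
```

```text
pics
t 0.0
q [1.064, 0.309, 1.635, -0.0, 1.2, -0.07]
qvel [-0.0, -0.001, 0.001, -0.0, -0.001, -0.001]
joint_efforts [-0.0, -41.524, -27.666, 0.0, 0.01, -0.0]
tcp_pos [0.264, 0.566, 0.23]
tcp_rot [[-0.906, 0.423, -0.001], [0.423, 0.906, -0.002], [0.0, -0.002, -1.0]]
force [0.297, -0.478, -0.479]
torque [0.002, 0.027, -0.001]
gripper_width 0.085
side [[505.6, 0.0, 319.9], [0.0, 505.6, 200.4], [0.0, 0.0, 1.0]] [[0.935, -0.355, 0.011], [-0.182, -0.505, -0.843], [0.305, 0.786, -0.537]] [-0.494, 0.238, 1.257]
top [[397.0, 0.0, 316.6], [0.0, 397.0, 193.8], [0.0, 0.0, 1.0]] [[0.009, -1.0, -0.008], [-0.984, -0.007, -0.181], [0.181, 0.01, -0.984]] [0.079, 0.587, 1.332]
```

View pics/side0.png

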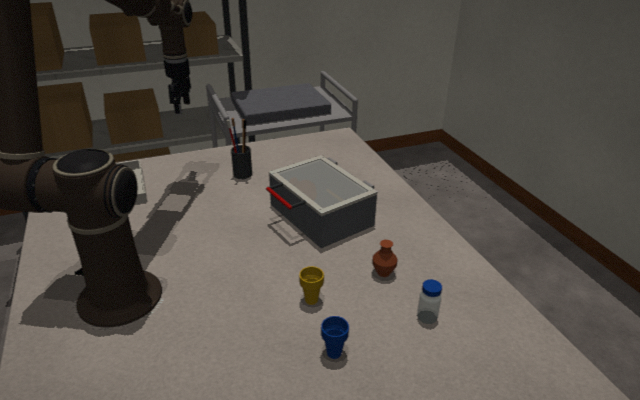

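View pics/top0.png

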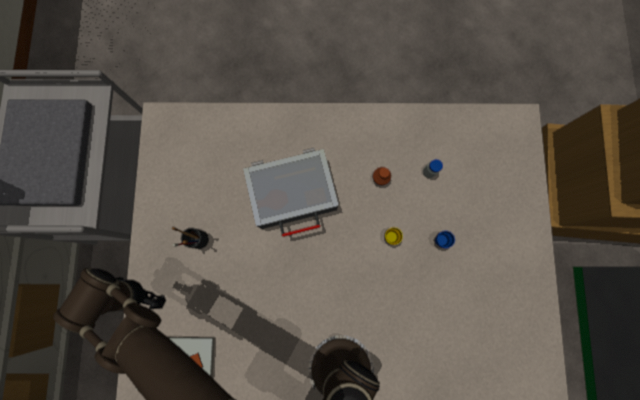

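The side view shows the yellow cup at about (312,286), the blue cup at (335,337) and the red bar at (279,197). In the top view they are at (393,237), (445,240) and (302,230). Next I'll measure them.

```bash
cat > h.py <<'E'
import numpy as np, cv2, pickle
def ray(f,u,v):
    R,t=f["R"],f["t"]; K=f["mtx"]
    d=R.T@np.linalg.inv(K)@np.array([u,v,1.]); c=-R.T@t
    return c,d
def onplane(f,u,v,z):
    c,d=ray(f,u,v); return c+d*(z-c[2])/d[2]
def proj(f,X):
    p=f["R"]@np.asarray(X)+f["t"]; p=f["mtx"]@p; return p[:2]/p[2]
def wcam(f,o):
    # give wrist frame R,t from pose
    T=np.eye(4);T[:3,:3]=o["tcp_rot"];T[:3,3]=o["tcp_pos"]
    M=np.linalg.inv(T@f["T_tool_cam"]); f["R"]=M[:3,:3]; f["t"]=M[:3,3]; return f
def mask(img,col):
    h=cv2.cvtColor(img,cv2.COLOR_RGB2HSV); H,S,V=[h[...,i].astype(int) for i in range(3)]
    if col=="red": return ((H<6)|(H>174))&(S>200)&(V>90)
    if col=="yellow": return (H>18)&(H<34)&(S>150)&(V>60)
    if col=="blue": return (H>105)&(H<125)&(S>150)&(V>40)
def comps(m,amin=15):
    n,l,s,c=cv2.connectedComponentsWithStats(m.astype(np.uint8))
    return [(s[i].tolist(),c[i].round(1).tolist(),l==i) for i in range(1,n) if s[i][4]>=amin]
def cloud(f,m):
    v,u=np.nonzero(m&(f["depth"]>0)); z=f["depth"][v,u]; K=f["mtx"]
    P=np.stack([(u-K[0,2])/K[0,0]*z,(v-K[1,2])/K[1,1]*z,z],1)
    return (P-f["t"])@f["R"]
E
python3 - <<'E'
from h import *
for n in ["top","side"]:
    f=pickle.load(open(f"pics/{n}0.pkl","rb"))
    for c in ["red","yellow","blue"]:
        for s,ce,m in comps(mask(f["img"],c)):
            P=cloud(f,m); print(n,c,s,ce,len(P),"med",np.median(P,0).round(3) if len(P) else '', "lo",np.percentile(P,3,axis=0).round(3),"hi",np.percentile(P,97,axis=0).round(3))
            if c!="red":
                Q=P[P[:,2]>.07]
                if len(Q)>5:
                    A=np.c_[2*Q[:,:2],np.ones(len(Q))]; x=np.linalg.lstsq(A,(Q[:,:2]**2).sum(1),rcond=None)[0]
                    print("   circ",x[:2].round(4),np.sqrt(x[2]+x[0]**2+x[1]**2).round(4), "rimmid",((Q.min(0)+Q.max(0))/2).round(4))
            else:
                r=cv2.minAreaRect(np.argwhere(m)[:,::-1].astype(np.float32)); print(r)
                q=P-P.mean(0); print("dir",np.linalg.svd(q)[2][0].round(3),P.mean(0).round(4))
                vu=np.argwhere(m)[:,::-1].astype(float); W=np.array([onplane(f,u,v,.115)[:2] for u,v in vu]); w=W-W.mean(0); d=np.linalg.svd(w)[2][0]; pr=w@d; print("plane",W.mean(0).round(4),d.round(3),pr.min().round(4),pr.max().round(4))
E
```

```text
top red [283, 225, 36, 11, 59] [300.3, 230.3] 58 med [0.452 0.138 0.121] lo [0.439 0.08  0.117] hi [0.468 0.189 0.127]
((300.558837890625, 230.23529052734375), (2.1828203201293945, 36.38034439086914), 75.96376037597656)
dir [-0.255  0.967 -0.012] [0.4525 0.136  0.1212]
plane [0.4531 0.1361] [-0.256  0.967] -0.0607 0.0585
top yellow [385, 228, 18, 17, 244] [393.1, 236.0] 243 med [ 0.443 -0.181  0.052] lo [ 0.416 -0.201  0.031] hi [ 0.466 -0.149  0.087]
   circ [ 0.4412 -0.1737] 0.0279 rimmid [ 0.4397 -0.1744  0.0804]
top blue [430, 160, 12, 12, 115] [435.5, 165.5] 115 med [ 0.68  -0.321  0.1  ] lo [ 0.661 -0.339  0.095] hi [ 0.697 -0.303  0.105]
   circ [ 0.6791 -0.3205] 0.0147 rimmid [ 0.6791 -0.3203  0.1013]
top blue [436, 232, 18, 16, 228] [444.6, 239.3] 228 med [ 0.432 -0.357  0.052] lo [ 0.407 -0.374  0.031] hi [ 0.454 -0.32   0.087]
   circ [ 0.4317 -0.3464] 0.0276 rimmid [ 0.4277 -0.3468  0.0794]
side red [267, 188, 24, 20, 86] [278.9, 197.3] 85 med [0.452 0.13  0.119] lo [0.435 0.072 0.064] hi [0.483 0.201 0.123]
((278.8034362792969, 197.14138793945312), (29.83078956604004, 2.9361016750335693), 40.23635482788086)
dir [ 0.072 -0.979  0.189] [0.4527 0.1333 0.1156]
plane [0.453  0.1341] [ 0.245 -0.969] -0.0627 0.061
side yellow [300, 266, 24, 39, 655] [311.0, 283.0] 654 med [ 0.437 -0.188  0.064] lo [ 0.411 -0.205  0.008] hi [ 0.463 -0.147  0.085]
   circ [ 0.4372 -0.1762] 0.0282 rimmid [ 0.4375 -0.1765  0.0785]
side blue [423, 280, 19, 16, 249] [431.5, 287.5] 247 med [ 0.674 -0.329  0.099] lo [ 0.657 -0.345  0.09 ] hi [ 0.695 -0.307  0.102]
   circ [ 0.6759 -0.3264] 0.0163 rimmid [ 0.6766 -0.3246  0.0949]
side blue [322, 317, 26, 42, 808] [334.3, 334.9] 804 med [ 0.427 -0.355  0.062] lo [ 0.401 -0.377  0.012] hi [ 0.454 -0.321  0.085]
   circ [ 0.427  -0.3493] 0.0282 rimmid [ 0.4269 -0.3489  0.0787]
```

```bash
cat >> h.py <<'E'
from scipy.spatial.transform import Rotation as Ro
def yawR(yaw): # tool down, tool y at world yaw (deg)
    a=np.radians(yaw); y=np.array([np.cos(a),np.sin(a),0]); z=np.array([0,0,-1.]); return np.c_[np.cross(y,z),y,z]
def cmd(o,p,R):
    R0=np.array(o["tcp_rot"]); return ((R0.T@(np.array(p)-o["tcp_pos"]))/.06).round(3).tolist(), (Ro.from_matrix(R0.T@R).as_rotvec(degrees=True)/10).round(3).tolist()
E
python3 - <<'E'
from h import *
from bench import env
o=env.observe()
print(cmd(o,[.428,-.348,.25],yawR(14.8)))
f=pickle.load(open("pics/top0.pkl","rb"))
print(onplane(f,195,238,.1))
E
```

```text
([-8.918, -12.642, -0.305], [-0.012, 0.005, 5.017])
[0.42611891 0.48533853 0.1       ]
```

Call:
drive_tool(
  hand=[85, 85, 85, 85, 85, 85, 85, 85, 85, 85],
  offset=[
    [-8.9, -12.6, -0.8],
    [-8.9, -12.6, -0.8],
    [-8.9, -12.6, -0.8],
    [-8.9, -12.6, -0.8],
    [-8.9, -12.6, -0.8],
    [-8.9, -12.6, -0.8],
    [-8.9, -12.6, -0.8],
    [-8.9, -12.6, -0.8],
    [-8.9, -12.6, -0.8],
    [-8.9, -12.6, -0.8],
  ],
  delta_rot=[
    [0, 0, 5],
    [0, 0, 5],
    [0, 0, 5],
    [0, 0, 5],
    [0, 0, 5],
    [0, 0, 5],
    [0, 0, 5],
    [0, 0, 5],
    [0, 0, 5],
    [0, 0, 5],
  ],
)

```text
t: 1.35
tcp_pos: [0.3749, -0.0499, 0.2638]
tcp_rot: [[-0.258, 0.966, 0.001], [0.966, 0.258, 0.0], [-0.0, 0.001, -1.0]]
force: [0.5, 0.2, 0.1]
gripper_width: 0.0849
```

Run:
```python
from h import *
from bench import env
o=env.observe(); print(o["t"],o["tcp_pos"],o["q"],np.abs(o["qvel"]).max())
print(cmd(o,[.428,-.348,.25],yawR(14.8)))
```

```text
1.35 [ 0.37485168 -0.0499045   0.26379213] [-2.47935212e-01 -2.35261659e-01  2.12928544e+00  3.69666593e-04
  1.24652222e+00 -5.09182138e-01] 1.2732180575156606
([-5.028, -0.427, 0.23], [0.006, 0.001, 0.016])
```

Call:
drive_tool(
  hand=[85, 85, 85, 85, 85, 85, 85],
  offset=[
    [-5.03, -0.43, 0.23],
    [-5.03, -0.43, 0.23],
    [-5.03, -0.43, 0.23],
    [-5.03, -0.43, 0.23],
    [-5.03, -0.43, 0.23],
    [-5.03, -0.43, 0.23],
    [-5.03, -0.43, 0.23],
  ],
  delta_rot=[
    [0, 0, 0],
    [0, 0, 0],
    [0, 0, 0],
    [0, 0, 0],
    [0, 0, 0],
    [0, 0, 0],
    [0, 0, 0],
  ],
)

```text
t: 2.22
tcp_pos: [0.4275, -0.3455, 0.249]
tcp_rot: [[-0.258, 0.966, -0.001], [0.966, 0.258, 0.002], [0.002, -0.001, -1.0]]
force: [-0.4, 0.6, 0.1]
gripper_width: 0.0851
```

Run:
```python
from h import *
from bench import env
o=env.observe(); print(o["t"],o["tcp_pos"],np.abs(o["qvel"]).max())
f=wcam(env.grab_frame("wrist"),o); pickle.dump(f,open("pics/w1.pkl","wb")); cv2.imwrite("pics/w1.png",f["img"][:,:,::-1])
print(f["T_tool_cam"].round(3).tolist(),f["mtx"][0,0])
for c in ["red","yellow","blue"]:
    for s,ce,m in comps(mask(f["img"],c),100):
        P=cloud(f,m); Q=P[P[:,2]>.08]; print(c,s,ce,len(Q))
        if len(Q)>5 and c!="red":
            (x,y),r=cv2.minEnclosingCircle(Q[:,:2].astype(np.float32)); print(x,y,r, ((Q.min(0)+Q.max(0))/2).round(4), Q[:,2].max())
```

```text
2.225 [ 0.4274668  -0.34548681  0.24896949] 0.024835273820506227
[[-0.001, -0.965, -0.263, 0.067], [1.0, -0.001, -0.002, 0.001], [0.002, -0.263, 0.965, -0.141], [0.0, 0.0, 0.0, 1.0]] 297.3984080883339
yellow [353, 0, 65, 47, 2090] [382.2, 22.4] 419
0.4426961839199066 -0.17450469732284546 0.029731931164860725 [ 0.4423 -0.1807  0.0828] 0.08551634312792875
blue [298, 157, 55, 57, 1915] [324.2, 183.0] 412
0.4324467182159424 -0.34678587317466736 0.029956623911857605 [ 0.4318 -0.3469  0.0828] 0.08568919019615466
blue [541, 205, 44, 43, 1347] [562.2, 227.1] 1344
0.6814031004905701 -0.3223952651023865 0.02251894772052765 [ 0.6816 -0.3221  0.0931] 0.10030349413428362
```

View pics/w1.png

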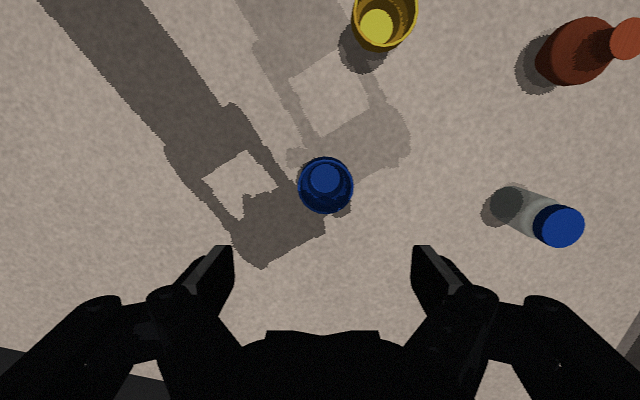

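The wrist view shows the blue cup at (325,185), with a rim circle fit of radius 30 mm. All three cameras agree on the yellow-minus-blue offset, about (0.010, 0.1727). I'll descend and grip the collar.

Call:
drive_tool(
  hand=[85, 85, 85, 85, 85, 85, 85],
  offset=[
    [-0.04, 0.06, 1.0],
    [-0.04, 0.06, 2.0],
    [-0.04, 0.06, 2.6],
    [-0.04, 0.06, 3.0],
    [-0.04, 0.06, 3.3],
    [-0.04, 0.06, 3.3],
    [-0.04, 0.06, 3.3],
  ],
  delta_rot=[
    [0, 0, 0],
    [0, 0, 0],
    [0, 0, 0],
    [0, 0, 0],
    [0, 0, 0],
    [0, 0, 0],
    [0, 0, 0],
  ],
)

```text
t: 3.15
tcp_pos: [0.4331, -0.348, 0.0531]
tcp_rot: [[-0.259, 0.966, 0.002], [0.966, 0.259, -0.001], [-0.002, 0.001, -1.0]]
force: [0.2, -0.4, -0.3]
gripper_width: 0.0847
```

Call:
drive_tool(
  hand=[50, 50, 50, 50, 50, 50],
  offset=[
    [0, 0, 0],
    [0, 0, 0],
    [0, 0, 0],
    [0, 0, 0],
    [0, 0, 0],
    [0, 0, 0],
  ],
  delta_rot=[
    [0, 0, 0],
    [0, 0, 0],
    [0, 0, 0],
    [0, 0, 0],
    [0, 0, 0],
    [0, 0, 0],
  ],
)

```text
t: 3.9
tcp_pos: [0.433, -0.3486, 0.0537]
tcp_rot: [[-0.258, 0.966, 0.002], [0.966, 0.258, -0.002], [-0.002, 0.001, -1.0]]
force: [-0.9, 0.1, 5.1]
gripper_width: 0.0591
```

Run:
```python
from h import *
from bench import env
o=env.observe(); print(o["t"],o["tcp_pos"],o["force"],o["gripper_width"])
f=wcam(env.grab_frame("wrist"),o); pickle.dump(f,open("pics/w2.pkl","wb")); cv2.imwrite("pics/w2.png",f["img"][:,:,::-1])
```

```text
3.9 [ 0.43297983 -0.34859524  0.05373386] [-0.86998079  0.11536683  5.12603387] 0.05909244456619777
```

View pics/w2.png

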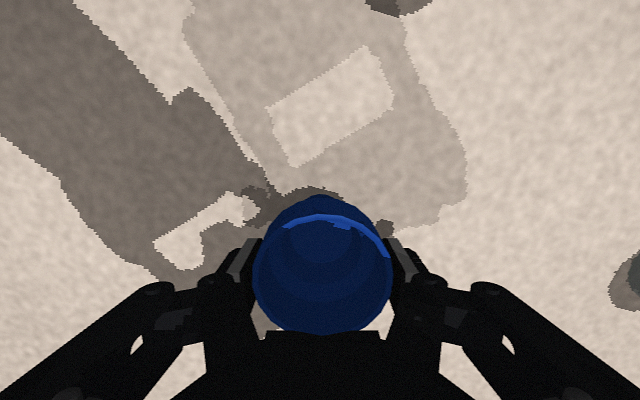

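The picture shows the blue cup held between the pads, rim centred near (322,262). The opening is 59 mm. Next I'll lift.

Call:
drive_tool(
  hand=[50, 50, 50, 50, 50, 50],
  offset=[
    [0, 0, -0.4],
    [0, 0, -1.0],
    [0, 0, -1.7],
    [0, 0, -2.2],
    [0, 0, -2.2],
    [0, 0, -2.2],
  ],
  delta_rot=[
    [0, 0, 0],
    [0, 0, 0],
    [0, 0, 0],
    [0, 0, 0],
    [0, 0, 0],
    [0, 0, 0],
  ],
)

```text
t: 4.7
tcp_pos: [0.4314, -0.3469, 0.1826]
tcp_rot: [[-0.258, 0.966, -0.002], [0.966, 0.258, 0.001], [0.002, -0.001, -1.0]]
force: [0.1, 0.2, -1.4]
gripper_width: 0.059
```

Run:
```python
from h import *
from bench import env
o=env.observe(); print(o["t"],o["tcp_pos"],o["force"],o["gripper_width"])
for n in ["wrist","side","top"]:
    o=env.observe(); f=env.grab_frame(n)
    if n=="wrist": f=wcam(f,o)
    pickle.dump(f,open(f"pics/{n}3.pkl","wb")); cv2.imwrite(f"pics/{n}3.png",f["img"][:,:,::-1])
    for c in ["yellow","blue"]:
      for s,ce,m in comps(mask(f["img"],c),100):
        P=cloud(f,m); zm=np.percentile(P[:,2],99); Q=P[P[:,2]>zm-.006]; (x,y),r=cv2.minEnclosingCircle(Q[:,:2].astype(np.float32)); print(n,c,s,ce,len(Q),"zmax",zm.round(4),"circ",round(x,4),round(y,4),round(r,4),"zmin",P[:,2].min().round(3))
```

```text
4.7 [ 0.43137488 -0.34686684  0.18261014] [ 0.05256897  0.18178668 -1.36920418] 0.05903782685498626
wrist yellow [356, 0, 78, 33, 1791] [390.6, 13.0] 446 zmax 0.0846 circ 0.4462 -0.1891 0.0249 zmin -0.002
wrist blue [252, 195, 141, 140, 15186] [321.9, 268.3] 3597 zmax 0.2135 circ 0.4316 -0.3451 0.0305 zmin 0.131
wrist blue [581, 223, 59, 55, 2602] [612.1, 249.9] 2016 zmax 0.0995 circ 0.6815 -0.3227 0.0228 zmin 0.081
side yellow [300, 268, 19, 37, 368] [308.0, 288.3] 10 zmax 0.2402 circ 0.3671 -0.3566 0.0057 zmin -0.0
side blue [326, 270, 25, 45, 771] [337.2, 290.9] 116 zmax 0.214 circ 0.4291 -0.3486 0.0301 zmin 0.132
side blue [423, 280, 19, 16, 248] [431.6, 287.5] 182 zmax 0.1032 circ 0.6775 -0.3253 0.0226 zmin 0.084
top yellow [385, 228, 18, 17, 247] [393.2, 236.0] 27 zmax 0.0891 circ 0.4406 -0.1739 0.0292 zmin -0.001
top blue [430, 160, 12, 12, 114] [435.4, 165.4] 65 zmax 0.106 circ 0.679 -0.3206 0.0201 zmin 0.092
top blue [446, 228, 13, 18, 153] [452.4, 237.0] 23 zmax 0.2166 circ 0.4309 -0.3313 0.0244 zmin 0.155
```

View pics/side3.png

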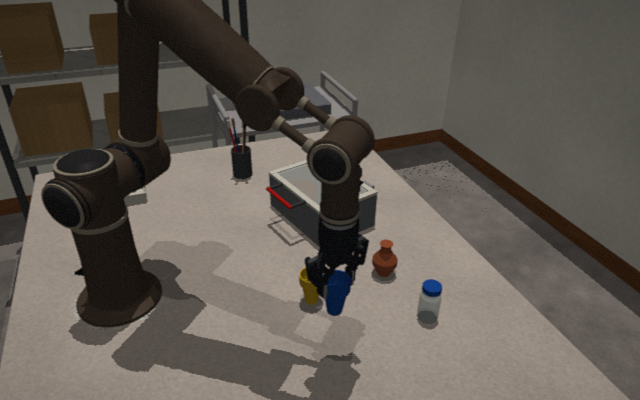

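The side view shows the blue cup hanging upright at (337,290), to the right of the yellow cup at (308,288). Both cameras put its rim at z = 0.214. I'll move over the yellow cup.

Call:
drive_tool(
  hand=[50, 50, 50, 50, 50, 50, 50],
  offset=[
    [0.7, 0.24, 0],
    [1.4, 0.48, 0],
    [2.1, 0.71, 0],
    [2.71, 0.91, 0],
    [2.71, 0.91, 0],
    [2.71, 0.91, 0],
    [2.71, 0.91, 0],
  ],
  delta_rot=[
    [0, 0, 0],
    [0, 0, 0],
    [0, 0, 0],
    [0, 0, 0],
    [0, 0, 0],
    [0, 0, 0],
    [0, 0, 0],
  ],
)

```text
t: 5.72
tcp_pos: [0.4429, -0.1774, 0.1836]
tcp_rot: [[-0.257, 0.966, -0.0], [0.966, 0.257, -0.0], [-0.0, -0.0, -1.0]]
force: [0.7, -0.7, -1.2]
gripper_width: 0.0592
```

Run:
```python
from h import *
from bench import env
o=env.observe(); print(o["t"],o["tcp_pos"],o["force"],o["gripper_width"])
for n in ["wrist","side","top"]:
    o=env.observe(); f=env.grab_frame(n)
    if n=="wrist": f=wcam(f,o)
    pickle.dump(f,open(f"pics/{n}4.pkl","wb")); cv2.imwrite(f"pics/{n}4.png",f["img"][:,:,::-1])
    for c in ["yellow","blue"]:
      for s,ce,m in comps(mask(f["img"],c),60):
        P=cloud(f,m); zm=np.percentile(P[:,2],99); Q=P[P[:,2]>zm-.006]; (x,y),r=cv2.minEnclosingCircle(Q[:,:2].astype(np.float32)); print(n,c,s,ce,len(Q),"zmax",zm.round(4),"circ",round(x,4),round(y,4),round(r,4),"zmin",P[:,2].min().round(3))
f=pickle.load(open("pics/side4.pkl","rb")); cv2.imwrite("pics/side4z.png",cv2.resize(f["img"][200:330,250:400,::-1],None,fx=4,fy=4,interpolation=cv2.INTER_NEAREST))
```

```text
5.725 [ 0.44292801 -0.1773549   0.18359093] [ 0.746733   -0.66686916 -1.21923533] 0.059173317687612206
wrist yellow [287, 158, 70, 49, 2335] [321.2, 181.7] 472 zmax 0.0845 circ 0.4419 -0.1726 0.0295 zmin -0.003
wrist blue [252, 195, 141, 140, 15197] [321.9, 268.3] 3622 zmax 0.2145 circ 0.4436 -0.1757 0.0303 zmin 0.133
wrist blue [491, 388, 11, 12, 64] [494.2, 395.3] 23 zmax 0.0967 circ 0.661 -0.3243 0.0035 zmin 0.083
side yellow [300, 267, 24, 38, 661] [311.1, 283.3] 95 zmax 0.0863 circ 0.4374 -0.1767 0.0311 zmin 0.001
side blue [304, 223, 21, 40, 648] [313.4, 241.0] 101 zmax 0.2156 circ 0.4421 -0.1781 0.0318 zmin 0.074
side blue [423, 280, 18, 16, 248] [431.5, 287.5] 194 zmax 0.1025 circ 0.6759 -0.3252 0.0225 zmin 0.087
top yellow [385, 228, 8, 17, 97] [388.6, 236.2] 2 zmax 0.5522 circ 0.39 -0.0835 0.0027 zmin 0.028
top blue [430, 160, 12, 12, 114] [435.4, 165.4] 45 zmax 0.1071 circ 0.6803 -0.3199 0.0196 zmin 0.092
```

View pics/side4z.png

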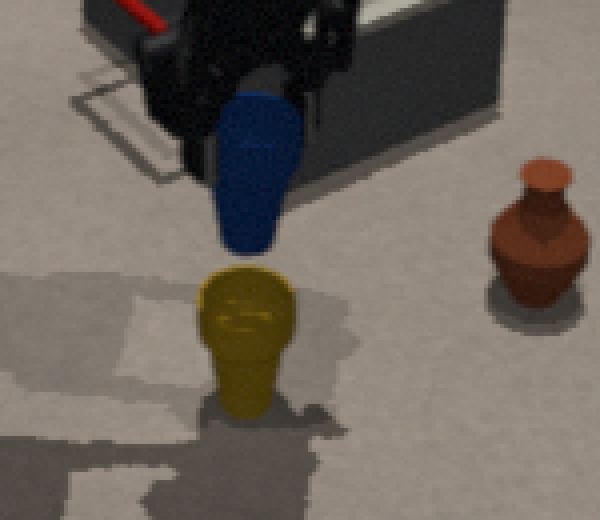

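View pics/wrist4.png

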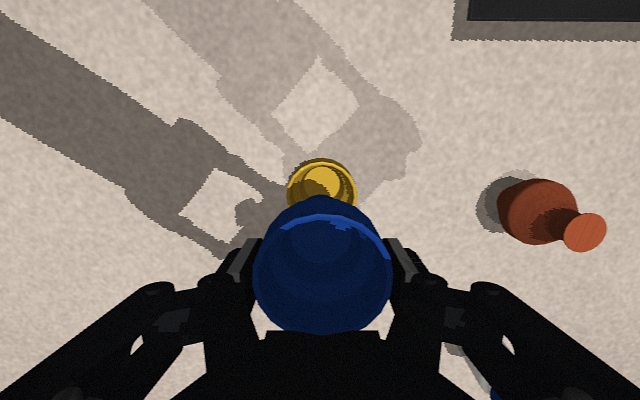

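The side view shows the blue foot directly above the yellow mouth, and the wrist view shows the yellow rim just ahead of the blue cup. I'll apply a small correction and lower in stages.

Call:
drive_tool(
  hand=[50, 50, 50, 50, 50, 50],
  offset=[
    [0.04, -0.03, 0],
    [0.04, -0.03, 0.5],
    [0.04, -0.03, 0.8],
    [0.04, -0.03, 1.0],
    [0.04, -0.03, 1.2],
    [0.04, -0.03, 1.2],
  ],
  delta_rot=[
    [0, 0, 0],
    [0, 0, 0],
    [0, 0, 0],
    [0, 0, 0],
    [0, 0, 0],
    [0, 0, 0],
  ],
)

```text
t: 6.62
tcp_pos: [0.4399, -0.1743, 0.1111]
tcp_rot: [[-0.258, 0.966, -0.002], [0.966, 0.258, 0.001], [0.001, -0.001, -1.0]]
force: [-0.8, 0.1, -1.3]
gripper_width: 0.059
```

Run:
```python
from h import *
from bench import env
o=env.observe(); print(o["t"],o["tcp_pos"],o["force"],o["torque"],o["gripper_width"])
for n in ["wrist","side"]:
    o=env.observe(); f=env.grab_frame(n)
    if n=="wrist": f=wcam(f,o)
    pickle.dump(f,open(f"pics/{n}5.pkl","wb")); cv2.imwrite(f"pics/{n}5.png",f["img"][:,:,::-1])
    for c in ["yellow","blue"]:
      for s,ce,m in comps(mask(f["img"],c),60):
        P=cloud(f,m); zm=np.percentile(P[:,2],99); Q=P[P[:,2]>zm-.006]; (x,y),r=cv2.minEnclosingCircle(Q[:,:2].astype(np.float32)); print(n,c,s,ce,len(Q),"zmax",zm.round(4),"circ",round(x,4),round(y,4),round(r,4),"zmin",P[:,2].min().round(3))
f=pickle.load(open("pics/side5.pkl","rb")); cv2.imwrite("pics/side5z.png",cv2.resize(f["img"][200:330,250:400,::-1],None,fx=4,fy=4,interpolation=cv2.INTER_NEAREST))
```

```text
6.625 [ 0.43994195 -0.17426118  0.11107901] [-0.80217296  0.07470594 -1.29138804] [-0.00502002 -0.00685761 -0.08021101] 0.05898864626011807
wrist yellow [281, 178, 91, 44, 1355] [327.2, 192.9] 613 zmax 0.0848 circ 0.4408 -0.1625 0.027 zmin -0.002
wrist blue [252, 195, 141, 140, 15197] [321.9, 268.3] 3604 zmax 0.142 circ 0.44 -0.1726 0.0307 zmin 0.058
side yellow [300, 271, 23, 34, 410] [311.4, 288.8] 69 zmax 0.0853 circ 0.4377 -0.18 0.0296 zmin -0.0
side blue [303, 248, 21, 33, 538] [311.9, 263.5] 91 zmax 0.1435 circ 0.4377 -0.1771 0.031 zmin 0.078
side blue [423, 280, 19, 16, 248] [431.5, 287.5] 195 zmax 0.1025 circ 0.6766 -0.3251 0.0233 zmin 0.087
```

View pics/side5z.png

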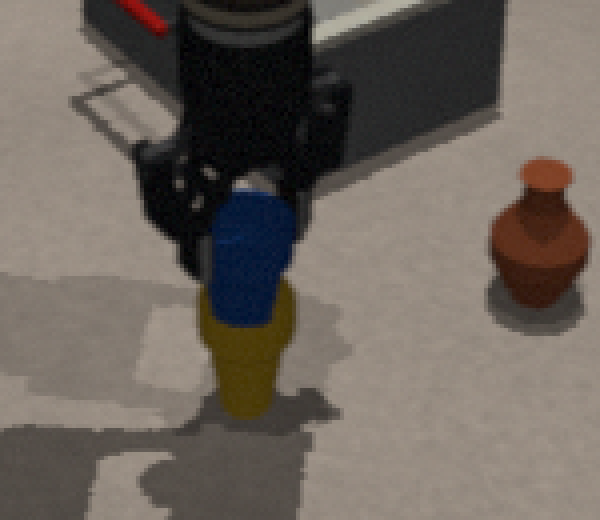

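The side view shows the blue foot at about (243,325) in the zoom, inside the yellow mouth and about 1 mm left of its centre, with no contact force. I'll continue down slowly.

Call:
drive_tool(
  hand=[50, 50, 50, 50, 50],
  offset=[
    [-0.02, 0.02, 0.1],
    [-0.02, 0.02, 0.2],
    [-0.02, 0.02, 0.26],
    [-0.02, 0.02, 0.3],
    [-0.02, 0.02, 0.3],
  ],
  delta_rot=[
    [0, 0, 0],
    [0, 0, 0],
    [0, 0, 0],
    [0, 0, 0],
    [0, 0, 0],
  ],
)

```text
t: 7.35
tcp_pos: [0.4418, -0.1753, 0.0936]
tcp_rot: [[-0.258, 0.966, -0.001], [0.966, 0.258, 0.0], [0.0, -0.0, -1.0]]
force: [0.5, -0.1, -1.1]
gripper_width: 0.0593
```

Call:
drive_tool(
  hand=[50, 50, 50],
  offset=[
    [0, 0, 0.03],
    [0, 0, 0.05],
    [0, 0, 0.05],
  ],
  delta_rot=[
    [0, 0, 0],
    [0, 0, 0],
    [0, 0, 0],
  ],
)

```text
t: 7.72
tcp_pos: [0.442, -0.1753, 0.0908]
tcp_rot: [[-0.258, 0.966, -0.0], [0.966, 0.258, 0.0], [0.0, -0.0, -1.0]]
force: [-0.4, 0.6, -2.0]
gripper_width: 0.0594
```

Call:
drive_tool(
  hand=[50, 50, 50],
  offset=[
    [0, 0, 0.02],
    [0, 0, 0.03],
    [0, 0, 0.03],
  ],
  delta_rot=[
    [0, 0, 0],
    [0, 0, 0],
    [0, 0, 0],
  ],
)

```text
t: 8.1
tcp_pos: [0.442, -0.1753, 0.089]
tcp_rot: [[-0.258, 0.966, -0.0], [0.966, 0.258, 0.0], [0.0, -0.0, -1.0]]
force: [-0.4, 0.3, -1.9]
gripper_width: 0.0589
```

Call:
drive_tool(
  hand=[50, 50, 50],
  offset=[
    [0, 0, 0.01],
    [0, 0, 0.02],
    [0, 0, 0.02],
  ],
  delta_rot=[
    [0, 0, 0],
    [0, 0, 0],
    [0, 0, 0],
  ],
)

```text
t: 8.48
tcp_pos: [0.4421, -0.1754, 0.0878]
tcp_rot: [[-0.258, 0.966, 0.0], [0.966, 0.258, -0.0], [-0.0, 0.0, -1.0]]
force: [-0.1, -0.8, -1.7]
gripper_width: 0.0592
```

Run:
```python
from h import *
from bench import env
o=env.observe(); print(o["t"],o["tcp_pos"],o["force"],o["torque"],o["gripper_width"])
f=env.grab_frame("side"); cv2.imwrite("pics/side6z.png",cv2.resize(f["img"][200:330,250:400,::-1],None,fx=4,fy=4,interpolation=cv2.INTER_NEAREST))
```

```text
8.475 [ 0.44207174 -0.17538112  0.0878499 ] [-0.10318438 -0.80323402 -1.70314648] [-0.03029976 -0.01294456 -0.02148061] 0.05922163780524312
```

View pics/side6z.png

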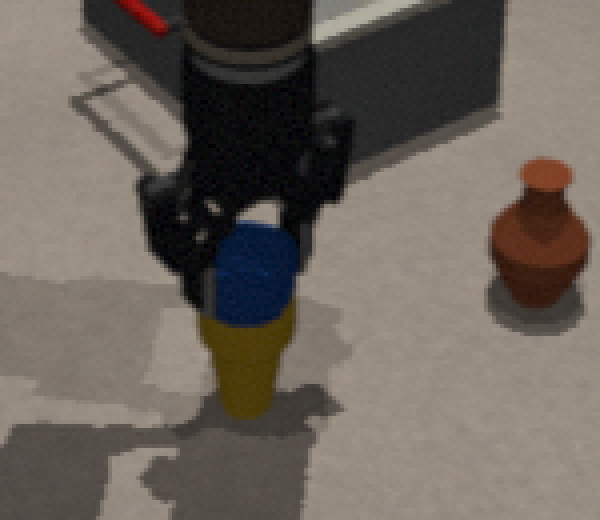

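The side view shows the blue collar just above the yellow rim and well centred, close to home. I'll lower another 1–2 mm until the force shows contact.

Call:
drive_tool(
  hand=[50, 50, 50],
  offset=[
    [0, 0, 0.01],
    [0, 0, 0.02],
    [0, 0, 0.02],
  ],
  delta_rot=[
    [0, 0, 0],
    [0, 0, 0],
    [0, 0, 0],
  ],
)

```text
t: 8.9
tcp_pos: [0.4427, -0.1757, 0.0877]
tcp_rot: [[-0.258, 0.966, 0.001], [0.966, 0.258, -0.001], [-0.001, 0.001, -1.0]]
force: [-0.0, 0.1, 5.3]
gripper_width: 0.0593
```

Contact came exactly at the expected home height (TCP 0.0877), so I'll release.

Call:
drive_tool(
  hand=[62, 66, 72, 80, 85, 85],
  offset=[
    [0, 0, 0],
    [0, 0, 0],
    [0, 0, 0],
    [0, 0, 0],
    [0, 0, 0],
    [0, 0, 0],
  ],
  delta_rot=[
    [0, 0, 0],
    [0, 0, 0],
    [0, 0, 0],
    [0, 0, 0],
    [0, 0, 0],
    [0, 0, 0],
  ],
)

```text
t: 9.65
tcp_pos: [0.442, -0.1754, 0.0866]
tcp_rot: [[-0.258, 0.966, -0.0], [0.966, 0.258, -0.0], [0.0, -0.0, -1.0]]
force: [-0.6, -0.7, -0.2]
gripper_width: 0.0851
```

Call:
drive_tool(
  hand=[85, 85, 85, 85, 85],
  offset=[
    [0, 0, -0.4],
    [0, 0, -1.2],
    [0, 0, -2.2],
    [0, 0, -2.5],
    [0, 0, -2.5],
  ],
  delta_rot=[
    [0, 0, 0],
    [0, 0, 0],
    [0, 0, 0],
    [0, 0, 0],
    [0, 0, 0],
  ],
)

```text
t: 10.28
tcp_pos: [0.4433, -0.176, 0.2387]
tcp_rot: [[-0.258, 0.966, 0.004], [0.966, 0.258, -0.002], [-0.003, 0.004, -1.0]]
force: [0.6, 0.0, -0.7]
gripper_width: 0.0849
```

Run:
```python
from h import *
from bench import env
o=env.observe(); print(o["t"],o["tcp_pos"],o["force"],o["torque"],o["gripper_width"])
ims=[]
for n in ["wrist","side"]:
    o=env.observe(); f=env.grab_frame(n)
    if n=="wrist": f=wcam(f,o)
    pickle.dump(f,open(f"pics/{n}7.pkl","wb")); cv2.imwrite(f"pics/{n}7.png",f["img"][:,:,::-1])
    for c in ["yellow","blue"]:
      for s,ce,m in comps(mask(f["img"],c),60):
        P=cloud(f,m); zm=np.percentile(P[:,2],99); Q=P[P[:,2]>zm-.006]; (x,y),r=cv2.minEnclosingCircle(Q[:,:2].astype(np.float32)); print(n,c,s,ce,len(Q),"zmax",zm.round(4),"circ",round(x,4),round(y,4),round(r,4),"zmin",P[:,2].min().round(3))
        if c=="blue" and x<.6:
            A=np.c_[Q[:,:2]-[x,y],np.ones(len(Q))]; print("rim plane slope",np.linalg.lstsq(A,Q[:,2],rcond=None)[0].round(4))
f=pickle.load(open("pics/side7.pkl","rb")); cv2.imwrite("pics/side7z.png",cv2.resize(f["img"][200:330,250:400,::-1],None,fx=4,fy=4,interpolation=cv2.INTER_NEAREST))
```

```text
10.275 [ 0.44333534 -0.17602468  0.23869409] [ 0.56036684  0.02169101 -0.70472696] [0.03733715 0.00044146 0.0199672 ] 0.0849456807289443
wrist yellow [297, 152, 47, 15, 163] [321.2, 156.9] 5 zmax 0.0955 circ 0.4476 -0.1458 0.0064 zmin -0.002
wrist blue [288, 157, 65, 66, 2618] [319.5, 187.2] 576 zmax 0.1185 circ 0.4427 -0.1741 0.0299 zmin -0.002
rim plane slope [-0.0049 -0.0021  0.1171]
wrist blue [483, 359, 23, 16, 210] [492.9, 366.7] 16 zmax 0.3033 circ 0.498 -0.1723 0.0026 zmin 0.096
rim plane slope [-1.1667 -0.2729  0.3017]
side yellow [300, 276, 23, 29, 379] [311.0, 290.1] 45 zmax 0.0861 circ 0.4338 -0.1877 0.0265 zmin -0.001
side blue [300, 256, 23, 25, 483] [311.1, 268.0] 82 zmax 0.1199 circ 0.4388 -0.1767 0.0322 zmin 0.077
rim plane slope [-0.0091 -0.0036  0.117 ]
side blue [423, 280, 18, 16, 247] [431.5, 287.6] 186 zmax 0.103 circ 0.6768 -0.3245 0.0231 zmin 0.086
```

View pics/side7z.png

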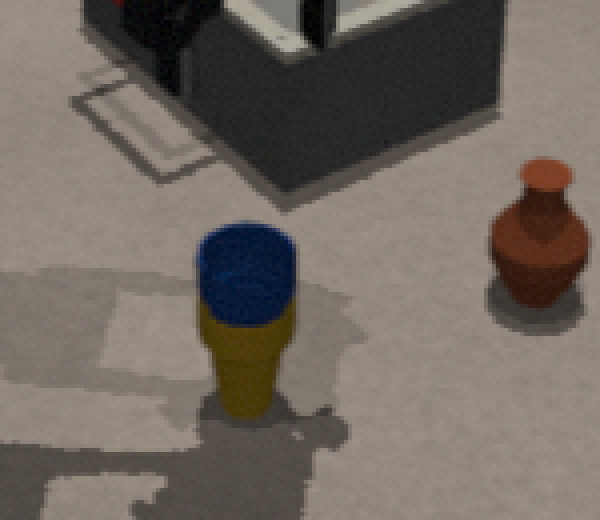

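View pics/wrist7.png

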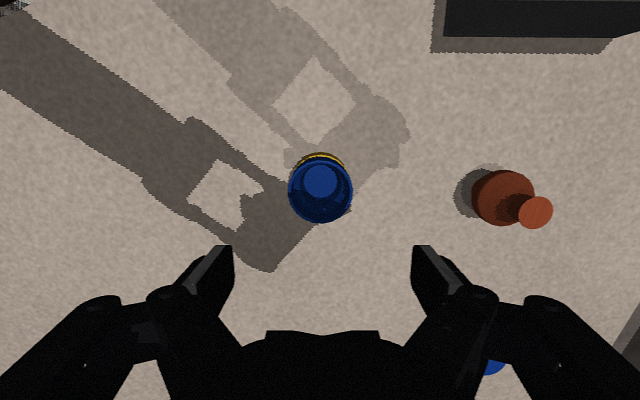

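Both views show the stack upright with the yellow cup where it was. The blue rim is level at z = 0.119, the expected height when fully home. Next is the lid bar.

Run:
```python
from h import *
from bench import env
o=env.observe(); print(cmd(o,[.453,.135,.255],yawR(14.8)))
```

```text
([4.941, 1.523, -0.32], [-0.007, -0.007, 0.018])
```

Call:
drive_tool(
  hand=[85, 85, 85, 60, 50, 46, 46, 46],
  offset=[
    [0.9, 0.28, -0.32],
    [1.9, 0.6, -0.32],
    [2.9, 0.9, -0.32],
    [3.9, 1.2, -0.32],
    [4.94, 1.52, -0.32],
    [4.94, 1.52, -0.32],
    [4.94, 1.52, -0.32],
    [4.94, 1.52, -0.32],
  ],
  delta_rot=[
    [0, 0, 0],
    [0, 0, 0],
    [0, 0, 0],
    [0, 0, 0],
    [0, 0, 0],
    [0, 0, 0],
    [0, 0, 0],
    [0, 0, 0],
  ],
)

```text
t: 11.38
tcp_pos: [0.4531, 0.1331, 0.2548]
tcp_rot: [[-0.257, 0.967, -0.002], [0.967, 0.257, -0.001], [-0.0, -0.002, -1.0]]
force: [-0.4, 0.3, 0.4]
gripper_width: 0.0458
```

Run:
```python
from h import *
from bench import env
o=env.observe(); print(o["t"],o["tcp_pos"],o["force"],o["torque"],o["gripper_width"])
f=wcam(env.grab_frame("wrist"),o); pickle.dump(f,open("pics/w8.pkl","wb")); cv2.imwrite("pics/w8.png",f["img"][:,:,::-1])
for s,ce,m in comps(mask(f["img"],"red"),60):
    P=cloud(f,m); print(s,ce,P.mean(0),P[:,2].max())
    vu=np.argwhere(m)[:,::-1].astype(float); W=np.array([onplane(f,u,v,.117)[:2] for u,v in vu]); w=W-W.mean(0); d=np.linalg.svd(w)[2][0]; n=np.array([-d[1],d[0]]); pr=w@d; print("plane",W.mean(0).round(4),((pr.max()+pr.min())/2*d+W.mean(0)).round(4),d.round(4),pr.min().round(4),pr.max().round(4),np.ptp(w@n).round(4))
```

```text
11.375 [0.45312562 0.13306596 0.25483646] [-0.37083852  0.32418474  0.41493668] [ 0.05335843 -0.02537194 -0.00074306] 0.045835087207048236
[319, 118, 12, 86, 929] [324.1, 160.7] [0.44833666 0.16117853 0.11849433] 0.12144684577187916
plane [0.4484 0.1609] [0.4486 0.1601] [ 0.2538 -0.9673] -0.0392 0.0408 0.0103
[321, 222, 9, 28, 156] [323.8, 235.9] [0.46730372 0.08887526 0.11903822] 0.12126695800762365
plane [0.4675 0.0881] [0.4674 0.0884] [ 0.2822 -0.9594] -0.0149 0.0143 0.0084
```

View pics/w8.png

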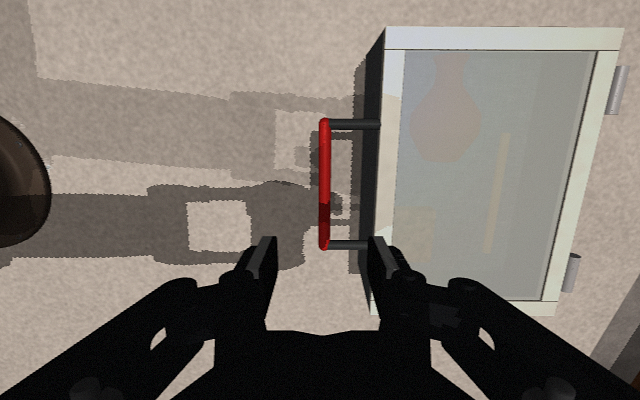

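The wrist view shows the red bar along column 324, rows 118–250, centred between the fingers, with the box front edge at about column 380. All cameras put the bar near (0.4535, 0.1355). I'll descend and close.

Call:
drive_tool(
  hand=[42, 42, 42, 42, 42, 42, 42],
  offset=[
    [0.05, 0.02, 0.8],
    [0.05, 0.02, 1.6],
    [0.05, 0.02, 2.1],
    [0.05, 0.02, 2.45],
    [0.05, 0.02, 2.66],
    [0.05, 0.02, 2.66],
    [0.05, 0.02, 2.66],
  ],
  delta_rot=[
    [0, 0, 0],
    [0, 0, 0],
    [0, 0, 0],
    [0, 0, 0],
    [0, 0, 0],
    [0, 0, 0],
    [0, 0, 0],
  ],
)

```text
t: 12.3
tcp_pos: [0.455, 0.1375, 0.0972]
tcp_rot: [[-0.258, 0.966, 0.002], [0.966, 0.258, 0.0], [-0.0, 0.002, -1.0]]
force: [1.2, 0.4, 0.5]
gripper_width: 0.042
```

Call:
drive_tool(
  hand=[30, 20, 12, 5, 5, 5, 5],
  offset=[
    [0, 0, 0],
    [0, 0, 0],
    [0, 0, 0],
    [0, 0, 0],
    [0, 0, 0],
    [0, 0, 0],
    [0, 0, 0],
  ],
  delta_rot=[
    [0, 0, 0],
    [0, 0, 0],
    [0, 0, 0],
    [0, 0, 0],
    [0, 0, 0],
    [0, 0, 0],
    [0, 0, 0],
  ],
)

```text
t: 13.18
tcp_pos: [0.4537, 0.1378, 0.0966]
tcp_rot: [[-0.258, 0.966, -0.001], [0.966, 0.258, -0.0], [0.0, -0.001, -1.0]]
force: [-3.7, -0.9, 5.0]
gripper_width: 0.0099
```

Run:
```python
from h import *
from bench import env
o=env.observe(); print(o["t"],o["tcp_pos"],o["force"],o["torque"],o["gripper_width"])
f=env.grab_frame("side"); pickle.dump(f,open("pics/side9.pkl","wb")); cv2.imwrite("pics/side9z.png",cv2.resize(f["img"][120:270,200:400,::-1],None,fx=4,fy=4,interpolation=cv2.INTER_NEAREST))
```

```text
13.175 [0.4537192  0.13776347 0.09663071] [-3.73900712 -0.86321814  5.02697799] [-0.14518496  0.37609717 -0.10613727] 0.009925637215259218
```

View pics/side9z.png

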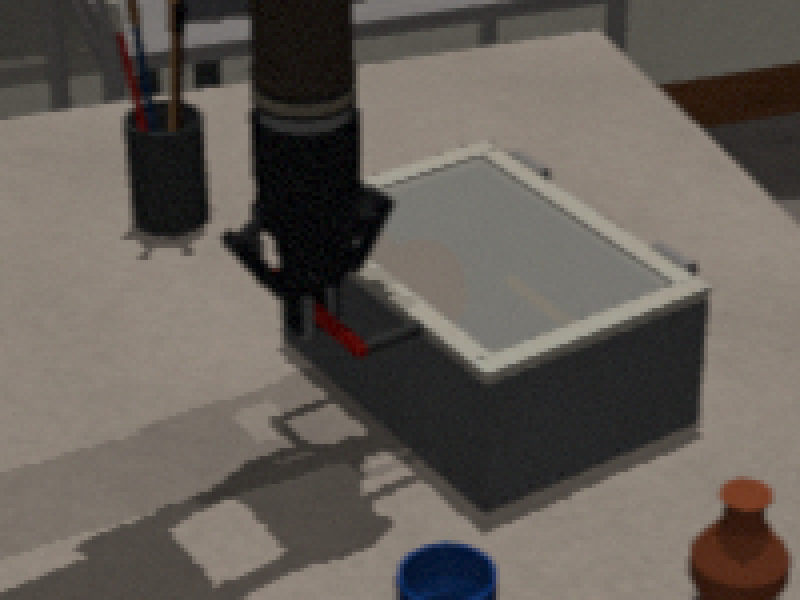

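The side view shows both fingers straddling the bar at about (315,315) in the zoom, and the opening is 9.9 mm on the 12 mm bar. I'll raise it along the arc with the tool pointing down, letting the bar turn in the pads.

Call:
drive_tool(
  hand=[5, 5, 5, 5, 5, 5, 5, 5, 5],
  offset=[
    [0, 0.004, -0.18],
    [0, 0.016, -0.36],
    [0, 0.036, -0.54],
    [0, 0.063, -0.72],
    [0, 0.1, -0.9],
    [0, 0.14, -1.08],
    [0, 0.19, -1.25],
    [0, 0.25, -1.42],
    [0, 0.25, -1.42],
  ],
  delta_rot=[
    [0, 0, 0],
    [0, 0, 0],
    [0, 0, 0],
    [0, 0, 0],
    [0, 0, 0],
    [0, 0, 0],
    [0, 0, 0],
    [0, 0, 0],
    [0, 0, 0],
  ],
)

```text
t: 14.35
tcp_pos: [0.4677, 0.1414, 0.1823]
tcp_rot: [[-0.259, 0.966, -0.002], [0.966, 0.259, -0.001], [-0.0, -0.002, -1.0]]
force: [-4.5, -2.3, -1.3]
gripper_width: 0.01
```

Run:
```python
from h import *
from bench import env
o=env.observe(); print(o["t"],o["tcp_pos"],o["force"],o["torque"],o["gripper_width"])
f=env.grab_frame("side"); pickle.dump(f,open("pics/side10.pkl","wb")); cv2.imwrite("pics/side10z.png",cv2.resize(f["img"][100:250,200:400,::-1],None,fx=4,fy=4,interpolation=cv2.INTER_NEAREST))
```

```text
14.35 [0.46769414 0.14138308 0.18229136] [-4.52345443 -2.27692645 -1.28295915] [-0.26280986  0.81832521 -0.06265001] 0.010002502261050915
```

View pics/side10z.png

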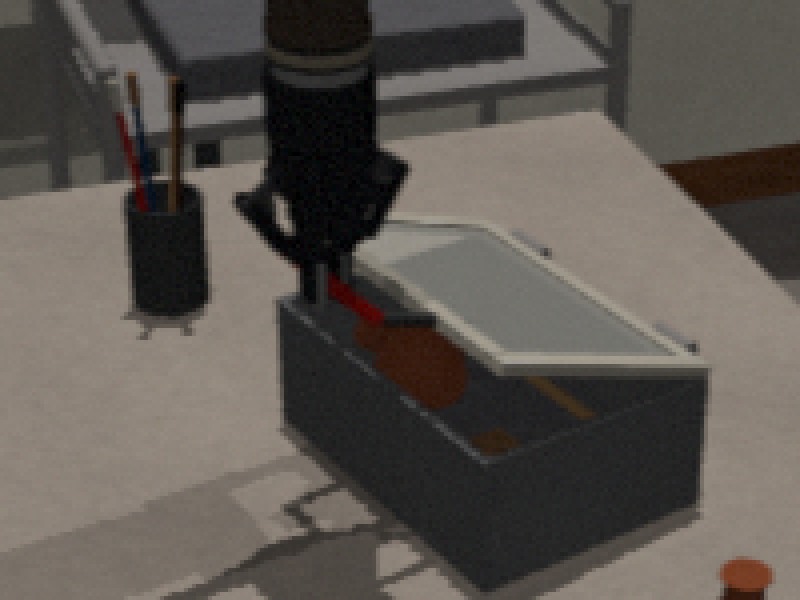

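The side view shows the lid lifted about 20°, with the bar still between the fingers at about (330,285) in the zoom and low forces. I'll continue.

Call:
drive_tool(
  hand=[5, 5, 5, 5, 5, 5, 5, 5, 5, 5],
  offset=[
    [0, 0.067, -0.17],
    [0, 0.14, -0.34],
    [0, 0.22, -0.5],
    [0, 0.31, -0.66],
    [0, 0.4, -0.82],
    [0, 0.5, -0.97],
    [0, 0.61, -1.12],
    [0, 0.72, -1.26],
    [0, 0.84, -1.4],
    [0, 0.84, -1.4],
  ],
  delta_rot=[
    [0, 0, 0],
    [0, 0, 0],
    [0, 0, 0],
    [0, 0, 0],
    [0, 0, 0],
    [0, 0, 0],
    [0, 0, 0],
    [0, 0, 0],
    [0, 0, 0],
    [0, 0, 0],
  ],
)

```text
t: 15.65
tcp_pos: [0.5163, 0.154, 0.2683]
tcp_rot: [[-0.259, 0.966, -0.003], [0.966, 0.259, -0.002], [-0.001, -0.003, -1.0]]
force: [-10.5, -3.5, 4.1]
gripper_width: 0.0099
```

```bash
cat > lid.py <<'E'
from h import *
from bench import env
import sys
o=env.observe(); print(o["t"],o["tcp_pos"].round(4),o["force"].round(2),o["torque"].round(2),o["gripper_width"])
H=np.array([.6955,.199,.115]); ex=np.array([.967,.256,0])
ey=np.array([-.256,.967,0])
g=o["tcp_pos"]-np.array(o["tcp_rot"])[:,2]*.019-H
print("tcp-based angle",np.degrees(np.arctan2(g[2],-g@ex)),"radius",np.hypot(g[2],g@ex))
for n in ["side","top"]:
    f=env.grab_frame(n); pickle.dump(f,open(f"pics/{n}{sys.argv[1]}.pkl","wb"))
    cv2.imwrite(f"pics/{n}{sys.argv[1]}.png",f["img"][:,:,::-1])
    for s,ce,m in comps(mask(f["img"],"red"),8):
        if not(250<ce[0]<330): continue
        P=cloud(f,m)-H; r=np.median(P@ex),np.median(P[:,2]); print(n,s,ce,"bar depth angle",np.degrees(np.arctan2(r[1],-r[0])).round(2),"rad",np.hypot(*r).round(4))
    # white frame of lid
    h=cv2.cvtColor(f["img"],cv2.COLOR_RGB2HSV); m=(h[...,1]<60)&(h[...,2]>120)&(f["depth"]>0)
    P=cloud(f,m)-H; xl,yl,zl=P@ex,P@ey,P[:,2]
    k=(xl<-.005)&(xl>-.21)&(abs(yl)<.15)&(zl>.01)&(zl<.25)
    if k.sum()>20:
        A=np.c_[xl[k],yl[k],np.ones(k.sum())]; b=zl[k]
        for _ in range(4):
            x=np.linalg.lstsq(A,b,rcond=None)[0]; e=abs(A@x-b); q=e<max(.004,1.5*np.median(e)); A,b=A[q],b[q]
        print(n,"frame pts",k.sum(),len(b),"slope deg",np.degrees(np.arctan(-x[0])).round(2),"yslope",x[1].round(3),"z0",x[2].round(4),"res",e.std().round(4))
E
python3 lid.py 11; python3 -c "
import cv2;a=cv2.imread('pics/side11.png');cv2.imwrite('pics/side11z.png',cv2.resize(a[90:240,200:400],None,fx=4,fy=4,interpolation=0))"
```

```text
15.65 [0.5163 0.154  0.2683] [-10.47  -3.53   4.05] [-0.66  1.91 -0.11] 0.009923505449059402
tcp-based angle 42.99647754245235 radius 0.2526021140710014
side frame pts 56 44 slope deg 43.39 yslope -0.016 z0 -0.0102 res 0.0012
top [271, 206, 8, 4, 24] [274.5, 207.6] bar depth angle 43.06 rad 0.2547
top frame pts 585 524 slope deg 42.05 yslope 0.003 z0 0.0078 res 0.001
```

View pics/side11z.png

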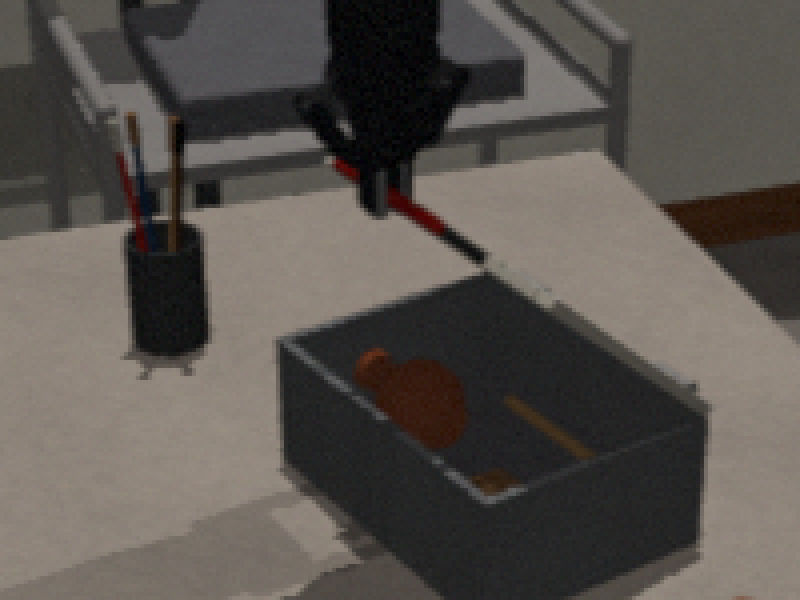

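The side view shows the lid edge-on at about 42–43°, bar held at about (385,195) in the zoom. The force of roughly −10 N along x means I'm pushing slightly inward, so the last step bears a little outward.

Call:
drive_tool(
  hand=[5, 5, 5, 5],
  offset=[
    [0, 0.06, -0.08],
    [0, 0.125, -0.165],
    [0, 0.125, -0.165],
    [0, 0.125, -0.165],
  ],
  delta_rot=[
    [0, 0, 0],
    [0, 0, 0],
    [0, 0, 0],
    [0, 0, 0],
  ],
)

```text
t: 16.25
tcp_pos: [0.5245, 0.1562, 0.2776]
tcp_rot: [[-0.258, 0.966, 0.0], [0.966, 0.258, -0.001], [-0.001, -0.0, -1.0]]
force: [-6.0, -2.2, 3.3]
gripper_width: 0.0098
```

```bash
python3 lid.py 12
```

```text
16.25 [0.5245 0.1562 0.2776] [-5.97 -2.24  3.3 ] [-0.47  1.2  -0.01] 0.00979599401805883
tcp-based angle 45.83696772362744 radius 0.2530909341610436
side frame pts 63 46 slope deg 47.01 yslope -0.006 z0 -0.0136 res 0.0011
top [270, 202, 8, 5, 25] [273.6, 204.0] bar depth angle 45.72 rad 0.254
top frame pts 471 398 slope deg 44.82 yslope 0.004 z0 0.0085 res 0.0009
```

View pics/top12.png

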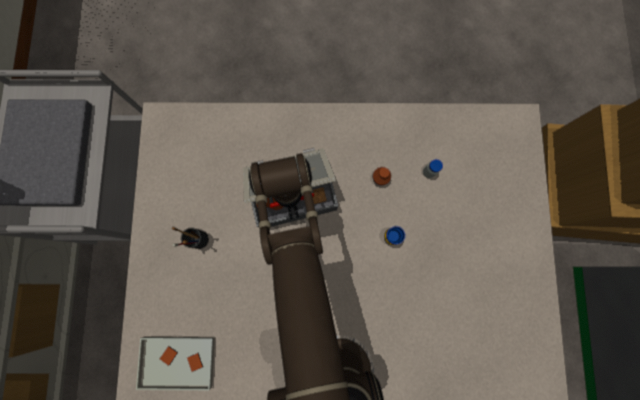

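Run:
```python
from h import *
H=np.array([.6955,.199,.115]); ex=np.array([.967,.256,0]); ey=np.array([-.256,.967,0])
for n in ["top0","side0","top12","top11"]:
    f=pickle.load(open(f"pics/{n}.pkl","rb"))
    h=cv2.cvtColor(f["img"],cv2.COLOR_RGB2HSV); m=(h[...,1]<60)&(h[...,2]>120)&(f["depth"]>0)
    P=cloud(f,m)-H; xl,yl,zl=P@ex,P@ey,P[:,2]
    k=(xl<.01)&(xl>-.21)&(abs(yl)<.15)&(zl<.25)&(zl>(-.01 if '0' in n else .01))
    A=np.c_[xl[k],yl[k],np.ones(k.sum())]; b=zl[k]
    for _ in range(5):
        x=np.linalg.lstsq(A,b,rcond=None)[0]; e=abs(A@x-b); q=e<.004; A,b=A[q],b[q]
    # total least squares
    c=np.c_[A[:,:2],b]; nn=np.linalg.svd(c-c.mean(0),full_matrices=False)[2][2]; nn*=np.sign(nn[2])
    print(n,len(b),"LS",np.degrees(np.arctan(-x[0])).round(2),x.round(4),"TLS",np.degrees(np.arctan2(nn[0],nn[2])).round(2),"xrange",A[:,0].min().round(3),A[:,0].max().round(3),"y",A[:,1].min().round(3),A[:,1].max().round(3))
```

```text
top0 1176 LS 0.13 [-0.0022  0.0002  0.0053] TLS 0.13 xrange -0.199 0.008 y -0.141 0.139
side0 1108 LS -0.13 [ 0.0022 -0.0015  0.0039] TLS -0.13 xrange -0.205 0.009 y -0.142 0.144
top12 406 LS 44.77 [-0.9921  0.0036  0.0087] TLS 44.8 xrange -0.141 -0.001 y -0.14 0.139
top11 572 LS 41.97 [-0.8993  0.0028  0.0081] TLS 41.98 xrange -0.147 0.001 y -0.141 0.139
```

The shut-lid reference shows the top-view frame slope is accurate to about 0.1°, so the lid is at 44.8°. The top view shows the stack undisturbed at (396,236), and the jar, vase and pot are in place. I'll hold briefly to confirm it is still.

Call:
drive_tool(
  hand=[5, 5, 5, 5],
  offset=[
    [0, 0, 0],
    [0, 0, 0],
    [0, 0, 0],
    [0, 0, 0],
  ],
  delta_rot=[
    [0, 0, 0],
    [0, 0, 0],
    [0, 0, 0],
    [0, 0, 0],
  ],
)

```text
t: 16.85
tcp_pos: [0.5244, 0.1561, 0.2775]
tcp_rot: [[-0.259, 0.966, -0.0], [0.966, 0.259, -0.001], [-0.001, -0.0, -1.0]]
force: [-5.3, -2.8, 3.3]
gripper_width: 0.0098
```

```bash
python3 lid.py 13
python3 - <<'E'
from h import *
for n in ["side7","side13"]:
    f=pickle.load(open(f"pics/{n}.pkl","rb"))
    for c in ["yellow","blue"]:
        for s,ce,m in comps(mask(f["img"],c),100): print(n,c,s,ce,np.percentile(cloud(f,m)[:,2],99).round(4))
E
```

```text
16.85 [0.5244 0.1561 0.2775] [-5.32 -2.76  3.27] [-0.48  1.2  -0.09] 0.009833068045118758
tcp-based angle 45.8121739594784 radius 0.2530927461407553
side frame pts 61 45 slope deg 46.88 yslope -0.005 z0 -0.0133 res 0.0011
top [270, 202, 8, 5, 27] [273.7, 204.1] bar depth angle 45.62 rad 0.2541
top frame pts 467 409 slope deg 44.78 yslope 0.004 z0 0.0086 res 0.0009
side7 yellow [300, 276, 23, 29, 379] [311.0, 290.1] 0.0861
side7 blue [300, 256, 23, 25, 483] [311.1, 268.0] 0.1199
side7 blue [423, 280, 18, 16, 247] [431.5, 287.6] 0.103
side13 yellow [300, 276, 24, 29, 377] [311.0, 290.2] 0.0852
side13 blue [300, 256, 24, 25, 491] [311.3, 267.8] 0.1195
side13 blue [423, 280, 19, 16, 252] [431.5, 287.6] 0.1025
```

Everything is stable, so I'll hand in.

```bash
python3 -c "
from bench import env
print(env.close_job()); print(env.observe()['t'])"
```

```text
the job is handed in; nothing more can be done
None
the job is handed in; nothing more can be done
```

The blue cup is nested in the yellow one, and the gripper is holding the lid by its red bar at about 45°. I handed the job in at about 17 s of the 48 s allowed; handing in gave no verdict.

- **Cup stack:** the blue rim is level at z ≈ 0.119 m, which is the height for fully home. The yellow cup stayed where it was, and the stack looked the same after the lid was lifted.
- **Lid angle:** the best measurement, a plane fit to the lid frame in the top view, gives 44.8°. The same fit read 0.1° with the lid shut.
- **Disagreeing checks:** other estimates of the lid angle read slightly higher:
  - The bar's depth reading gave 45.6°.
  - The tool position gave 45.8°.
  - A sparse fit in the side view, which sees the lid almost edge-on, gave 46.9°.
- **Holding still:** over the last 0.6 s the lid angle did not change beyond measurement noise. The grip opening stayed at 9.8 mm and the force on the tool was about 7 N.
- **Other items:** I moved nothing near the jar, vase or brush pot, and they look undisturbed in the last pictures I viewed. The jar cap's measured position did not change.

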